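# Sort the parts left on the riveting board into the colour-coded trays

## Robot

A 7-joint arm with a two-finger parallel gripper is mounted at the origin on the work surface; the furniture and walls round the work are solid. World frame = base frame: x ahead of the robot, y to its left, z up, the work surface at z = 0. Lengths are in m, angles in rad, forces in N, time in s.
With the tool pointing down it reaches from about 0.4 to 0.875 m from the base axis. Payload 6.5 kg.
Tool frame: the origin (TCP) lies between the finger pads; the fingertips stand 22 mm ahead of it and the grasp point (between the pads) lies 3 mm ahead of it; z points along the fingers, y is the line along which they close (so a half turn about z gives the same grasp; the last joint's range is limited). The gripper opens to 88 mm and grips with 3 to 60 N. Pads are 18 mm wide; open, the fingers measure 123 mm over their backs; the gripper's body (75 mm by 187 mm) begins 45 mm behind the grasp point.
Start: joints at [1.058, 0.536, -0.004, 1.538, 0.003, 1.067, -0.071], TCP at [0.281, -0.586, 0.261] pointing down, gripper open.
Joint ranges: [-2.7, 2.7], [-0.37, 2.16], [-1.27, 1.26], [0.24, 2.4], [-1.31, 4.45], [0.19, 1.91], [-2.76, 2.76]. Speed limits (rad/s): [2.39, 2.39, 3.14, 3.14, 3.14, 3.14, 3.14].

## Interface

Orientations are given as a unit quaternion [x, y, z, w].
In Python, from workcell import bot gives the robot as it stands.
- The arm moves only by the shell command python3 -m crank 'ROWS' [FORCE]. ROWS is JSON, a list of rows, each an object of numbers: "x", "y", "z": the shift along the tool's x, y, z in units of 30 mm (1.0 is 30 mm); "wx", "wy", "wz": the turn, a rotation vector about the tool's x, y, z in degrees; "grip": the opening in per cent of the stroke, from 0 (shut) to 100 (fully open). In form: [{"x": .., "y": .., "z": .., "wx": .., "wy": .., "wz": .., "grip": ..}, ...]. A call has 1 to 5 rows; each row is the pose to reach, as a shift and turn from the pose commanded when the call began, along the tool's axes at that moment; what a row does not reach only later rows make up. A row lasts 1/10 s, in which the tool goes at most 50 mm and 8.59 degrees, less where a joint would pass 70% of its speed; a pose out of reach is approached as far as the arm can. A call with a gripper value outside its range is refused whole. The fingers move at their own pace and stop on an object; FORCE is the grip in N (left out, the last holds). Time passes only in rows, so rows that repeat a pose let the fingers close. It gives the time, the measured TCP pose, the force, the opening and the grip force at its end, in the units of the state.
- bot.get_state(): the state, without advancing time (a new reading comes with each control period).
- bot.read_camera(name): name is "side" or "top"; returns the picture (400x640x3 uint8, red, green, blue); there is no depth.
- bot.camera_params(name): a dict with "fov_y" (degrees; the focal length in pixels is half the picture's height over the tangent of half this angle, whatever the lens; pixels are square), "cx", "cy" (the principal point, pixels), "extrinsics" (4x4, takes a point from world to camera coordinates). Camera axes: x right, y down, z forward; pixel columns grow to the right and rows downward; lengths in m; the calibration is good to about 2 mm. A picture is of the moment at which its call begins. camera_params takes no time and is no camera call.
- bot.sign_off(): hands the job in; it is judged then, once.
Trained networks look in the newest picture that a camera, given by its name, has taken for a name from the list of things; names that differ only in an ending like _2 or _b are one class to them, and where a whole thing is asked for, a point or a joint stands for the part that bears it (a point fixed in the world has none). Each returns a list of dicts, best first, with "confidence" (0 to 1); they miss things now and then, are a little off and sometimes report something else, mostly with a low value. They report only what shows in the picture. A call takes as long as a camera call.
- bot.search_frame(camera, thing): "xyz" ([x, y, z] in m, in the coordinates of the camera as it stood for that picture, good to about 4 mm: the middle of the surface that is visible of it).
- bot.mark_of(camera, thing): "xyz" ([x, y, z] in m, in the coordinates of the camera as it stood for that picture, good to about 4 mm: a listed point, or the origin of a listed thing).
The state is a dict: "time": time; "joints": joint angles; "dq": joint speeds; "tau": joint torques, N m; "eef_pos": TCP position; "orientation": TCP orientation; "ft_force": force on the tool from outside, world axes, zero at the start; "wrist_torque": the same for the moment, N m; "gripper_width": finger opening in m; "grip_force": force on a finger pad.
Only numpy, scipy, OpenCV 4.12 (cv2) and the standard library are available. Lean on these libraries where they do the work, as an engineer would, in place of code of your own. Each camera call takes 0.05 s, during which the arm holds its last target. There are 200 camera calls.

## Task

Clear the plywood board into its coloured trays: lift the grey square-tube offcut out of the wooden saw block and lay it in the red scrap tray, lay the plug gauge in the yellow gauge tray, and stand both nose pieces, the grey one and the black one, upright in the blue tray. The offcut and the gauge must lie flat on the floors of their trays, within the walls, and everything must be let go.

Things in the scene. Friction and masses are not known exactly. Their poses are not given: they have to be found in the camera images.
- offcut_mid (a point): grey square steel tube offcut, 90 mm long (its y, level) and 25 by 25 mm in section, about 0.2 kg, sitting snugly in the channel of the wooden saw block, its upper 13 mm standing out above the cheeks. Point at its centre, 12.5 mm above its underside, z up.
- gauge_mid (a point): plug gauge: black knurled handle 60 mm long and 12 mm thick with a red ring, and a thinner bare steel end on each side; 98 mm long over all (its y), lying flat. Point at its centre, 6 mm above its underside, z up.
- nose_grey_mid (a point): grey screw-in nose piece of a rivet-nut gun, 27 mm tall, standing upright on its hexagonal end; the hexagon is 17 mm across its flats (one pair of flats faces along its x) and 19 mm over its corners, the upper part is round and thinner. Point at its centre, 13.5 mm above its foot, z up.
- nose_black_mid (a point): black screw-in nose piece of a rivet-nut gun, 27 mm tall, standing upright on its hexagonal end; the hexagon is 17 mm across its flats (one pair of flats faces along its x) and 19 mm over its corners, the upper part is round and thinner. Point at its centre, 13.5 mm above its foot, z up.
- tray_red: red plastic tray, open, standing fixed on the plywood board: outside 122 mm long (its x) by 78 mm wide (its y) and 15 mm high, walls and floor 3 mm thick, with a blank white card on its near long wall. Origin at the centre of its underside, z up.
- tray_yellow: yellow plastic tray, open, standing fixed on the plywood board: outside 122 mm long (its x) by 78 mm wide (its y) and 15 mm high, walls and floor 3 mm thick, with a blank white card on its near long wall. Origin at the centre of its underside, z up.
- tray_blue: blue plastic tray, open, standing fixed on the plywood board: outside 122 mm long (its x) by 78 mm wide (its y) and 15 mm high, walls and floor 3 mm thick, with a blank white card on its near long wall. Origin at the centre of its underside, z up.
- saw_block: fixed pale wooden saw block, 104 mm long (its x), 53.5 mm wide (its y) and 17 mm high, with a straight channel along its length, 27.5 mm wide between two 13 mm cheeks and 12 mm deep (floor 5 mm above the underside); the offcut sits in it. Origin at the centre of its underside.
- board: fixed level plywood board, 303 mm deep by 320 mm wide and 18 mm thick, on which the trays, the saw block and the loose parts stand. Origin at the centre of its underside, its x pointing away from the robot. Overhead to its left a rivet gun hangs over x 0.3, y 0.1 m, from 0.36 m up to its hooks at 0.6 m: an arm whose links come near it can lean its wrist to the right, up to 40 degrees.

How it is judged:
By the outcome, as a careful person would: the job done as asked, in the order asked, and still so for the second after the job is handed in, with the robot touching nothing.
It also fails if it takes over 99 s, if anything falls off the work surface, if the arm or the gripper's body presses on something with over 40 N, if the wrist force passes 120 N, or if a joint passes its speed limit or range.

## Working session

There is one attempt and no reset: what is moved stays moved. The work goes in short steps, Python scripts to look and compute and a shell command to move; the robot and the scene stay as the last step left them, time stands still between calls to the robot, and variables do not carry over. Pictures are saved under pics/ and viewed, at most 14 in all, crops included, and the job is handed in when it is done.

```bash
ls; mkdir -p pics; cat > h.py <<'E'
import numpy as np, cv2
from workcell import bot
from scipy.spatial.transform import Rotation as R
def snap(c,name=None):
    im=bot.read_camera(c)
    if name: cv2.imwrite(f'pics/{name}.png',im[:,:,::-1])
    return im
def w(c,p):
    E=np.array(bot.camera_params(c)['extrinsics']); return (np.linalg.inv(E)@np.r_[p,1])[:3]
def ray(c,u,v,z):
    P=bot.camera_params(c);E=np.linalg.inv(np.array(P['extrinsics']));f=200/np.tan(np.radians(P['fov_y'])/2)
    d=E[:3,:3]@[(u-P['cx'])/f,(v-P['cy'])/f,1];o=E[:3,3];return o+d*(z-o[2])/d[2]
def pix(c,p):
    P=bot.camera_params(c);E=np.array(P['extrinsics']);f=200/np.tan(np.radians(P['fov_y'])/2)
    q=(E@np.r_[p,1])[:3];return P['cx']+f*q[0]/q[2],P['cy']+f*q[1]/q[2]
E
cat > a.py <<'E'
from h import *
s=bot.get_state();print(s['time'],s['eef_pos'],s['orientation'],s['gripper_width'])
for c in ['top','side']:
    snap(c,c+'0');P=bot.camera_params(c);print(c,P['fov_y'],P['cx'],P['cy'],np.round(np.linalg.inv(np.array(P['extrinsics'])),3).tolist())
    for t in ['offcut_mid','gauge_mid','nose_grey_mid','nose_black_mid','tray_red','tray_yellow','tray_blue','saw_block','board']:
        print(t,[(np.round(w(c,d['xyz']),4).tolist(),round(d['confidence'],2),np.round(pix(c,w(c,d['xyz']))).tolist()) for d in bot.mark_of(c,t)[:3]])
E
python3 a.py
```

```text
pics
0.0 [ 0.28060473 -0.5856806   0.25986034] [ 9.75136152e-01  2.21604970e-01 -2.62110784e-04 -8.08144300e-04] 0.08836771098261123
top 42.47703363874706 330.43540869203224 205.30552997097055 [[0.006, -0.99, 0.142, 0.312], [-1.0, -0.003, 0.022, -0.341], [-0.022, -0.142, -0.99, 0.909], [0.0, 0.0, 0.0, 1.0]]
offcut_mid [([0.5082, -0.2654, 0.034], 0.91, [298.0, 165.0])]
gauge_mid [([0.3121, -0.2938, 0.0226], 0.78, [314.0, 279.0])]
nose_grey_mid [([0.378, -0.207, 0.0278], 0.66, [264.0, 240.0])]
nose_black_mid [([0.3942, -0.28, 0.0284], 0.62, [306.0, 231.0])]
tray_red [([0.4165, -0.3854, 0.0199], 0.87, [367.0, 219.0])]
tray_yellow [([0.5658, -0.3287, 0.0157], 0.82, [335.0, 136.0])]
tray_blue [([0.481, -0.4466, 0.0166], 0.97, [402.0, 182.0])]
saw_block [([0.5077, -0.2681, 0.0177], 0.84, [301.0, 167.0])]
board [([0.4491, -0.3195, -0.0016], 0.77, [330.0, 202.0])]
side 44.999248929837606 325.5320091103185 199.19927318407474 [[-0.995, -0.074, 0.072, 0.378], [-0.103, 0.677, -0.729, 0.285], [0.005, -0.732, -0.681, 0.642], [0.0, 0.0, 0.0, 1.0]]
offcut_mid [([0.5066, -0.2693, 0.0341], 0.81, [282.0, 235.0])]
gauge_mid []
nose_grey_mid [([0.3832, -0.2053, 0.0332], 0.7, [352.0, 270.0])]
nose_black_mid [([0.3976, -0.2831, 0.0338], 0.7, [346.0, 234.0])]
tray_red [([0.4165, -0.3866, 0.0179], 0.69, [340.0, 199.0])]
tray_yellow [([0.5714, -0.3248, 0.0186], 0.94, [253.0, 215.0])]
tray_blue [([0.4789, -0.4512, 0.0169], 0.72, [312.0, 175.0])]
saw_block [([0.5062, -0.2674, 0.0215], 0.81, [283.0, 240.0])]
board [([0.4483, -0.3148, 0.003], 0.8, [319.0, 231.0])]
```

```bash
python3 -c "
import cv2
for n,(x0,x1,y0,y1) in {'top':(220,440,80,320),'side':(200,440,120,300)}.items():
    i=cv2.imread(f'pics/{n}0.png')[y0:y1,x0:x1]; cv2.imwrite(f'pics/{n}0c.png',cv2.resize(i,None,fx=2.5 if n=='top' else 3,fy=2.5 if n=='top' else 3,interpolation=cv2.INTER_CUBIC))"
```

```text
(no output)
```

View pics/top0c.png

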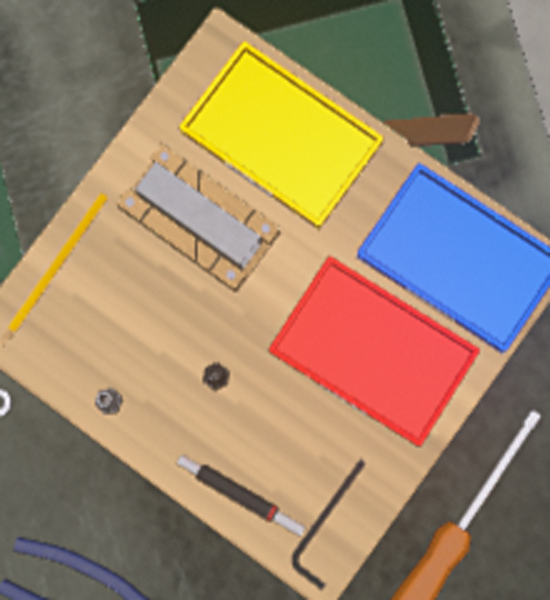

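View pics/side0c.png

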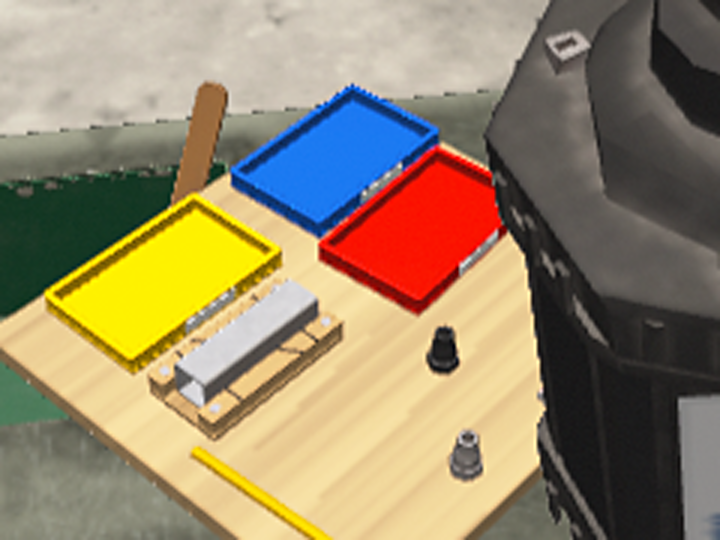

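The top view shows, in crop pixels, the yellow tray at (280,135), the blue at (465,255) and the red at (375,350). The offcut is at (200,215), the black nose at (215,376), the grey nose at (109,400) and the gauge at (240,495). Everything is turned about 30°. Next I measure angles and positions.

```bash
cat > b.py <<'E'
from h import *
im=cv2.imread('pics/top0.png')
g=lambda x,y,z: ray('top',220+x/2.5,80+y/2.5,z)
def ln(n,a,b,z):
    A=g(*a,z);B=g(*b,z);d=B-A;print(n,np.round((A+B)/2,4),'len',round(np.linalg.norm(d),4),'ang',round(np.degrees(np.arctan2(d[1],d[0])),1))
ln('gauge',(180,460),(303,531),.024)
ln('offcut e1',(158,164),(262,238),.048);ln('offcut e2',(137,188),(247,264),.048)
for n,p in {'bl':(216,376),'gr':(109,401)}.items(): print(n,g(*p,.03))
hsv=cv2.cvtColor(im,cv2.COLOR_BGR2HSV)
for n,h in {'yellow':(25,35),'blue':(100,120),'red':None}.items():
    m=cv2.inRange(hsv,(h[0],180,120),(h[1],255,255)) if h else cv2.inRange(hsv,(0,170,120),(6,255,255))|cv2.inRange(hsv,(174,170,120),(180,255,255))
    c=max(cv2.findContours(m,0,2)[0],key=cv2.contourArea)[:,0,:]
    W=np.array([ray('top',*p,.033)[:2] for p in c])
    r=cv2.minAreaRect((W*1000).astype(np.float32));print(n,np.round(r,1) if 0 else r)
s=bot.get_state();Rm=R.from_quat(s['orientation']).as_matrix();print(np.round(Rm,3),s['eef_pos'],s['gripper_width'])
E
python3 b.py
```

```text
gauge [ 0.3136 -0.2985  0.024 ] len 0.0968 ang -119.3
offcut e1 [ 0.5134 -0.2761  0.048 ] len 0.0888 ang -125.7
offcut e2 [ 0.4959 -0.264   0.048 ] len 0.0927 ang -124.8
bl [ 0.3945936  -0.28067386  0.03      ]
gr [ 0.37712592 -0.20744555  0.03      ]
yellow ((566.9593505859375, -323.701171875), (121.46139526367188, 77.79730987548828), 54.42155456542969)
blue ((478.80072021484375, -448.66375732421875), (119.98844909667969, 77.06165313720703), 55.86976623535156)
red ((413.20159912109375, -387.9361572265625), (121.98474884033203, 78.3734359741211), 57.75065612792969)
[[ 0.902  0.432 -0.   ]
 [ 0.432 -0.902 -0.   ]
 [-0.     0.    -1.   ]] [ 0.28085202 -0.58619289  0.26074293] 0.08788781094823903
```

The side view shows the same layout with the arm at the right, and the network positions agree with the pixel estimates. Now I move above the offcut.

```bash
cat > plan.py <<'E'
import sys
from h import *
x,y,z,yaw=map(float,sys.argv[1:5])
s=bot.get_state();A=R.from_quat(s['orientation']);p=np.array(s['eef_pos'])
T=R.from_euler('z',yaw,degrees=True)*R.from_euler('x',180,degrees=True)
print('t',round(s['time'],2),'pos',p.round(4),'w',round(s['gripper_width'],4),'F',np.round(s['ft_force'],1),'shift',(A.inv().apply(np.array([x,y,z])-p)/.03).round(3),'turn',(A.inv()*T).as_rotvec(degrees=True).round(2))
E
python3 -m crank '[{"x":5.66,"y":-3.14},{"x":5.66,"y":-3.14},{"x":5.66,"y":-3.14},{"x":5.66,"y":-3.14},{"x":5.66,"y":-3.14}]'
python3 -m crank '[{"x":5.66,"y":-3.14,"wz":-29.5},{"x":5.66,"y":-3.14,"wz":-29.5},{"x":5.66,"y":-3.14,"wz":-29.5},{"x":5.66,"y":-3.14,"wz":-29.5},{"x":5.66,"y":-3.14,"wz":-29.5}]'
python3 plan.py .506 -.2695 .14 55
```

```text
t 1.0 pos [ 0.2809 -0.5862  0.2607] w 0.0879 F [-0.3 -0.2 -0. ] shift [11.33  -6.277  4.024] turn [  0.    0.  -29.4]invalid input
invalid input
```

```bash

python3 -m crank '[{"x":5.66,"y":-3.14,"z":0,"wx":0,"wy":0,"wz":0,"grip":100},{"x":5.66,"y":-3.14,"z":0,"wx":0,"wy":0,"wz":0,"grip":100},{"x":5.66,"y":-3.14,"z":0,"wx":0,"wy":0,"wz":0,"grip":100},{"x":5.66,"y":-3.14,"z":0,"wx":0,"wy":0,"wz":0,"grip":100},{"x":5.66,"y":-3.14,"z":0,"wx":0,"wy":0,"wz":0,"grip":100}]'
python3 plan.py .506 -.2695 .14 55
```

```text
time: 1.5
eef_pos: [0.3986, -0.4214, 0.2609]
orientation: [0.974, 0.227, 0.002, -0.001]
ft_force: [-0.1, -0.3, -1.0]
gripper_width: 0.088
grip_force: 0.0
t 1.5 pos [ 0.3986 -0.4214  0.2609] w 0.088 F [-0.1 -0.3 -1. ] shift [ 5.431 -2.955  4.058] turn [ -0.04  -0.24 -28.8 ]
```

```bash

python3 -m crank '[{"x":5.66,"y":-3.14,"z":2,"wx":0,"wy":0,"wz":-29.4,"grip":100},{"x":5.66,"y":-3.14,"z":2,"wx":0,"wy":0,"wz":-29.4,"grip":100},{"x":5.66,"y":-3.14,"z":2,"wx":0,"wy":0,"wz":-29.4,"grip":100},{"x":5.66,"y":-3.14,"z":2,"wx":0,"wy":0,"wz":-29.4,"grip":100},{"x":5.66,"y":-3.14,"z":2,"wx":0,"wy":0,"wz":-29.4,"grip":100}]' >/dev/null
python3 -m crank '[{"x":0,"y":0,"z":2,"wx":0,"wy":0,"wz":0,"grip":70},{"x":0,"y":0,"z":2,"wx":0,"wy":0,"wz":0,"grip":70},{"x":0,"y":0,"z":2,"wx":0,"wy":0,"wz":0,"grip":70}]'
python3 plan.py .506 -.2695 .0605 55
python3 -c "
from h import *
i=snap('side');cv2.imwrite('pics/s1.png',cv2.resize(i[100:320,160:400,::-1],None,fx=2.5,fy=2.5))"
```

```text
time: 2.3
eef_pos: [0.5039, -0.2698, 0.1393]
orientation: [0.887, 0.461, -0.002, -0.002]
ft_force: [-0.4, 0.1, 0.5]
gripper_width: 0.0663
grip_force: 0.0
t 2.3 pos [ 0.5039 -0.2698  0.1393] w 0.0663 F [-0.4  0.1  0.5] shift [0.053 0.063 2.626] turn [-0.25  0.07 -0.07]
```

View pics/s1.png

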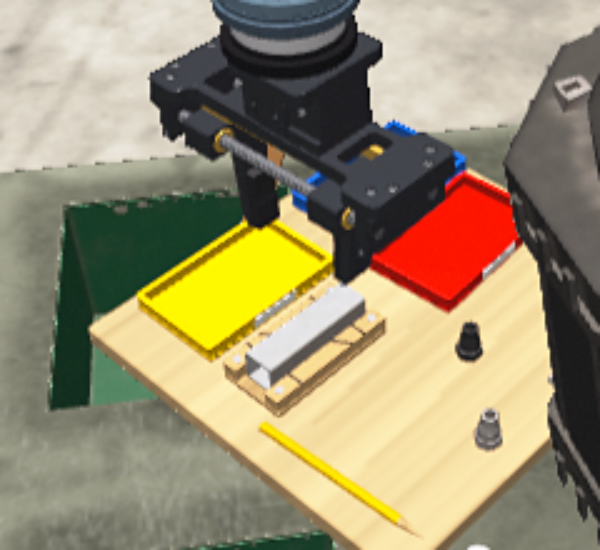

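The gripper straddles the offcut with its fingers clear of it. I descend and grip.

```bash

python3 -m crank '[{"x":0.05,"y":0.06,"z":1.3,"wx":0,"wy":0,"wz":0,"grip":70},{"x":0.05,"y":0.06,"z":2.1,"wx":0,"wy":0,"wz":0,"grip":70},{"x":0.05,"y":0.06,"z":2.6,"wx":0,"wy":0,"wz":0,"grip":70},{"x":0.05,"y":0.06,"z":2.6,"wx":0,"wy":0,"wz":0,"grip":70}]' >/dev/null
python3 plan.py .506 -.2695 .0605 55
python3 -m crank '[{"x":0,"y":0,"z":0,"wx":0,"wy":0,"wz":0,"grip":20},{"x":0,"y":0,"z":0,"wx":0,"wy":0,"wz":0,"grip":20},{"x":0,"y":0,"z":0,"wx":0,"wy":0,"wz":0,"grip":20},{"x":0,"y":0,"z":0,"wx":0,"wy":0,"wz":0,"grip":20},{"x":0,"y":0,"z":0,"wx":0,"wy":0,"wz":0,"grip":20}]' 35
python3 -m crank '[{"x":0,"y":0,"z":0,"wx":0,"wy":0,"wz":0,"grip":20},{"x":0,"y":0,"z":0,"wx":0,"wy":0,"wz":0,"grip":20},{"x":0,"y":0,"z":0,"wx":0,"wy":0,"wz":0,"grip":20}]' 35
```

```text
t 2.75 pos [ 0.5075 -0.2696  0.0624] w 0.0618 F [-0.   0.3  0.4] shift [-0.026 -0.045  0.062] turn [-0.07  0.03 -0.04]
time: 3.25
eef_pos: [0.5079, -0.2692, 0.0631]
orientation: [0.887, 0.462, -0.0, -0.0]
ft_force: [-1.0, 0.2, 4.1]
gripper_width: 0.0242
grip_force: 35.1
time: 3.55
eef_pos: [0.5079, -0.2692, 0.0631]
orientation: [0.887, 0.462, -0.0, -0.0]
ft_force: [-2.2, 0.8, 5.1]
gripper_width: 0.0247
grip_force: 35.0
```

```bash

python3 -m crank '[{"x":0,"y":0,"z":-0.2,"wx":0,"wy":0,"wz":0,"grip":20},{"x":0,"y":0,"z":-0.5,"wx":0,"wy":0,"wz":0,"grip":20},{"x":0,"y":0,"z":-1,"wx":0,"wy":0,"wz":0,"grip":20},{"x":0,"y":0,"z":-1.8,"wx":0,"wy":0,"wz":0,"grip":20},{"x":0,"y":0,"z":-2.6,"wx":0,"wy":0,"wz":0,"grip":20}]' 
python3 plan.py .413 -.388 .13 57.5
python3 -c "
from h import *
i=snap('side');cv2.imwrite('pics/s2.png',cv2.resize(i[100:300,160:400,::-1],None,fx=2,fy=2))"
```

```text
time: 4.05
eef_pos: [0.508, -0.2693, 0.1423]
orientation: [0.887, 0.462, 0.0, 0.0]
ft_force: [0.5, 0.2, -2.2]
gripper_width: 0.0246
grip_force: 35.0
t 4.05 pos [ 0.508  -0.2693  0.1423] w 0.0246 F [ 0.5  0.2 -2.2] shift [-5.056 -0.326  0.411] turn [ 0.01 -0.   -2.49]
```

View pics/s2.png

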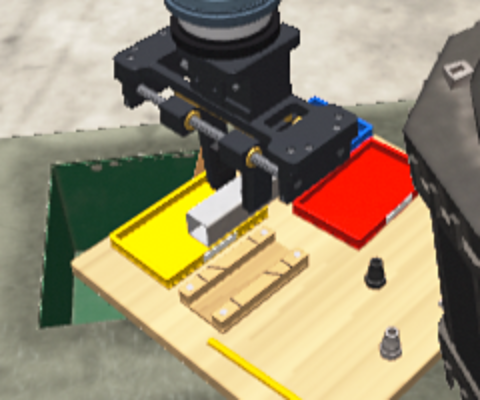

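The offcut is out of the block and level in the grip. I carry it to the red tray.

```bash

python3 -m crank '[{"x":-5.0,"y":-0.33,"z":0,"wx":0,"wy":0,"wz":-2.5,"grip":20},{"x":-5.0,"y":-0.33,"z":0,"wx":0,"wy":0,"wz":-2.5,"grip":20},{"x":-5.0,"y":-0.33,"z":0,"wx":0,"wy":0,"wz":-2.5,"grip":20},{"x":-5.0,"y":-0.33,"z":0,"wx":0,"wy":0,"wz":-2.5,"grip":20},{"x":-5.0,"y":-0.33,"z":0,"wx":0,"wy":0,"wz":-2.5,"grip":20}]' >/dev/null
python3 -m crank '[{"x":0,"y":0,"z":0.8,"wx":0,"wy":0,"wz":0,"grip":20},{"x":0,"y":0,"z":1.6,"wx":0,"wy":0,"wz":0,"grip":20},{"x":0,"y":0,"z":2.2,"wx":0,"wy":0,"wz":0,"grip":20},{"x":0,"y":0,"z":2.3,"wx":0,"wy":0,"wz":0,"grip":20},{"x":0,"y":0,"z":2.3,"wx":0,"wy":0,"wz":0,"grip":20}]'
python3 plan.py .4145 -.387 .0611 57.5
python3 -c "
from h import *
i=snap('side');cv2.imwrite('pics/s3.png',cv2.resize(i[100:300,160:400,::-1],None,fx=2,fy=2))"
```

```text
time: 5.1
eef_pos: [0.4149, -0.3852, 0.0717]
orientation: [0.876, 0.482, 0.0, -0.0]
ft_force: [-0.1, 0.7, -2.6]
gripper_width: 0.0243
grip_force: 35.0
t 5.1 pos [ 0.4149 -0.3852  0.0717] w 0.0243 F [-0.1  0.7 -2.6] shift [-0.058  0.021  0.353] turn [-0.03 -0.05  0.13]
```

View pics/s3.png

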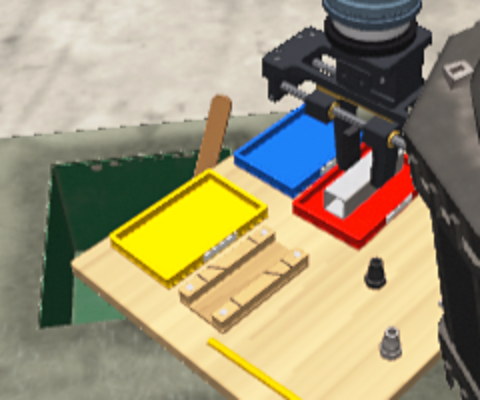

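The offcut is over the red tray, inside the walls and aligned. I lower it and release.

```bash

python3 -m crank '[{"x":-0.06,"y":0.02,"z":0.2,"wx":0,"wy":0,"wz":0,"grip":20},{"x":-0.06,"y":0.02,"z":0.32,"wx":0,"wy":0,"wz":0,"grip":20},{"x":-0.06,"y":0.02,"z":0.34,"wx":0,"wy":0,"wz":0,"grip":20},{"x":-0.06,"y":0.02,"z":0.34,"wx":0,"wy":0,"wz":0,"grip":20}]'
python3 -m crank '[{"x":0,"y":0,"z":0,"wx":0,"wy":0,"wz":0,"grip":35},{"x":0,"y":0,"z":0,"wx":0,"wy":0,"wz":0,"grip":45},{"x":0,"y":0,"z":0,"wx":0,"wy":0,"wz":0,"grip":50}]' >/dev/null
python3 -m crank '[{"x":0,"y":0,"z":-1,"wx":0,"wy":0,"wz":0,"grip":50},{"x":0,"y":0,"z":-2.5,"wx":0,"wy":0,"wz":0,"grip":50},{"x":0,"y":0,"z":-2.5,"wx":0,"wy":0,"wz":0,"grip":50}]'
python3 plan.py .3135 -.2975 .13 60.7
```

```text
time: 5.55
eef_pos: [0.4134, -0.3884, 0.0615]
orientation: [0.877, 0.481, -0.0, -0.0]
ft_force: [0.2, -0.5, -2.5]
gripper_width: 0.0243
grip_force: 35.0
time: 6.15
eef_pos: [0.4164, -0.3908, 0.1418]
orientation: [0.877, 0.481, 0.002, 0.004]
ft_force: [0.5, -1.3, -0.7]
gripper_width: 0.0441
grip_force: 0.0
t 6.15 pos [ 0.4164 -0.3908  0.1418] w 0.0441 F [ 0.5 -1.3 -0.7] shift [ 0.78  -4.567  0.35 ] turn [ 0.54  0.09 -3.22]
```

```bash

python3 -m crank '[{"x":0.78,"y":-4.57,"z":0,"wx":0,"wy":0,"wz":-3.2,"grip":45},{"x":0.78,"y":-4.57,"z":0,"wx":0,"wy":0,"wz":-3.2,"grip":45},{"x":0.78,"y":-4.57,"z":0,"wx":0,"wy":0,"wz":-3.2,"grip":45},{"x":0.78,"y":-4.57,"z":0,"wx":0,"wy":0,"wz":-3.2,"grip":45},{"x":0.78,"y":-4.57,"z":0,"wx":0,"wy":0,"wz":-3.2,"grip":45}]'
python3 -c "
from h import *
i=snap('top');cv2.imwrite('pics/t4.png',cv2.resize(i[100:340,200:440,::-1],None,fx=2,fy=2))
i=snap('side')
for t in ['gauge_mid','nose_grey_mid']: print(t,[(w('side',d['xyz']),d['confidence']) for d in bot.mark_of('side',t)])"
python3 plan.py .3135 -.297 .0425 60.7
```

```text
time: 6.65
eef_pos: [0.3105, -0.2951, 0.1368]
orientation: [0.863, 0.505, 0.0, 0.001]
ft_force: [0.6, -0.0, 0.1]
gripper_width: 0.0396
grip_force: 0.0
gauge_mid []
nose_grey_mid [(array([ 0.38249659, -0.20609432,  0.03177885]), 0.64)]
t 6.85 pos [ 0.3117 -0.296   0.1366] w 0.0396 F [-0.4 -0.1 -0.1] shift [-1.000e-03  6.500e-02  3.138e+00] turn [ 0.09  0.   -0.  ]
```

View pics/t4.png

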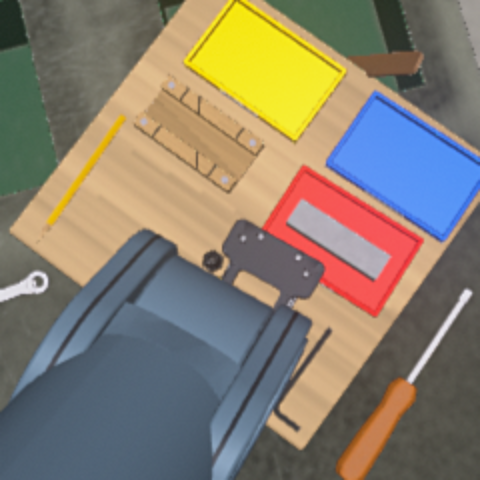

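The offcut lies flat inside the red tray. The gripper is above the gauge, which the arm hides. I descend and grip lightly.

```bash

python3 -m crank '[{"x":0,"y":0.06,"z":1.4,"wx":0,"wy":0,"wz":0,"grip":50},{"x":0,"y":0.06,"z":2.3,"wx":0,"wy":0,"wz":0,"grip":50},{"x":0,"y":0.06,"z":2.8,"wx":0,"wy":0,"wz":0,"grip":50},{"x":0,"y":0.06,"z":3.1,"wx":0,"wy":0,"wz":0,"grip":50},{"x":0,"y":0.06,"z":3.1,"wx":0,"wy":0,"wz":0,"grip":50}]'
python3 -m crank '[{"x":0,"y":0.06,"z":0,"wx":0,"wy":0,"wz":0,"grip":5},{"x":0,"y":0.06,"z":0,"wx":0,"wy":0,"wz":0,"grip":5},{"x":0,"y":0.06,"z":0,"wx":0,"wy":0,"wz":0,"grip":5},{"x":0,"y":0.06,"z":0,"wx":0,"wy":0,"wz":0,"grip":5},{"x":0,"y":0.06,"z":0,"wx":0,"wy":0,"wz":0,"grip":5}]' 20
python3 -m crank '[{"x":0,"y":0,"z":0,"wx":0,"wy":0,"wz":0,"grip":5},{"x":0,"y":0,"z":0,"wx":0,"wy":0,"wz":0,"grip":5}]' 20
```

```text
time: 7.35
eef_pos: [0.3121, -0.2958, 0.0426]
orientation: [0.863, 0.505, -0.0, -0.001]
ft_force: [0.4, 0.3, 0.8]
gripper_width: 0.0442
grip_force: 0.0
time: 7.85
eef_pos: [0.3138, -0.297, 0.044]
orientation: [0.863, 0.505, 0.0, 0.0]
ft_force: [-0.2, 0.1, 5.0]
gripper_width: 0.0116
grip_force: 20.0
time: 8.05
eef_pos: [0.3138, -0.297, 0.0439]
orientation: [0.863, 0.505, 0.0, 0.0]
ft_force: [-1.1, 0.4, 6.8]
gripper_width: 0.0117
grip_force: 20.0
```

```bash

python3 -m crank '[{"x":0,"y":0,"z":-0.5,"wx":0,"wy":0,"wz":0,"grip":5},{"x":0,"y":0,"z":-1.5,"wx":0,"wy":0,"wz":0,"grip":5},{"x":0,"y":0,"z":-2.7,"wx":0,"wy":0,"wz":0,"grip":5},{"x":0,"y":0,"z":-3.3,"wx":0,"wy":0,"wz":0,"grip":5},{"x":0,"y":0,"z":-3.3,"wx":0,"wy":0,"wz":0,"grip":5}]'
python3 plan.py .5675 -.325 .14 55
```

```text
time: 8.55
eef_pos: [0.3145, -0.2978, 0.1446]
orientation: [0.863, 0.505, 0.001, 0.002]
ft_force: [-0.3, 0.2, -0.6]
gripper_width: 0.0115
grip_force: 20.0
t 8.55 pos [ 0.3145 -0.2978  0.1446] w 0.0115 F [-0.3  0.2 -0.6] shift [3.339 7.796 0.183] turn [0.26 0.05 5.68]
```

```bash

python3 -m crank '[{"x":3.34,"y":7.8,"z":0,"wx":0,"wy":0,"wz":5.7,"grip":5},{"x":3.34,"y":7.8,"z":0,"wx":0,"wy":0,"wz":5.7,"grip":5},{"x":3.34,"y":7.8,"z":0,"wx":0,"wy":0,"wz":5.7,"grip":5},{"x":3.34,"y":7.8,"z":0,"wx":0,"wy":0,"wz":5.7,"grip":5},{"x":3.34,"y":7.8,"z":0,"wx":0,"wy":0,"wz":5.7,"grip":5}]'
python3 -m crank '[{"x":0,"y":0,"z":0,"wx":0,"wy":0,"wz":0,"grip":5},{"x":0,"y":0,"z":0,"wx":0,"wy":0,"wz":0,"grip":5}]'>/dev/null
python3 plan.py .5675 -.325 .047 55
python3 -c "
from h import *
i=snap('side');cv2.imwrite('pics/s5.png',cv2.resize(i[100:300,160:400,::-1],None,fx=2.5,fy=2.5))"
```

```text
time: 9.05
eef_pos: [0.5632, -0.323, 0.1407]
orientation: [0.887, 0.462, -0.001, -0.001]
ft_force: [0.2, -0.9, -0.3]
gripper_width: 0.0115
grip_force: 20.0
t 9.25 pos [ 0.5618 -0.3224  0.1403] w 0.0119 F [-1.2 -0.2 -0.3] shift [0.041 0.215 3.11 ] turn [-0.17  0.02  0.07]
```

View pics/s5.png

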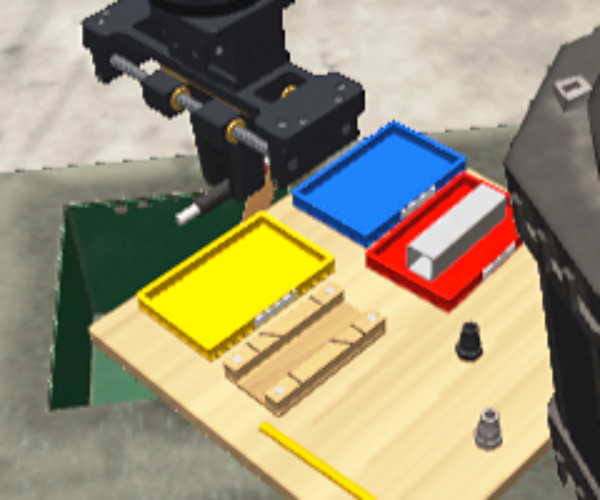

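The gauge is held level above the yellow tray. I lower it inside.

```bash

python3 -m crank '[{"x":0.04,"y":0.2,"z":1.0,"wx":0,"wy":0,"wz":0,"grip":5},{"x":0.04,"y":0.2,"z":1.8,"wx":0,"wy":0,"wz":0,"grip":5},{"x":0.04,"y":0.2,"z":2.3,"wx":0,"wy":0,"wz":0,"grip":5},{"x":0.04,"y":0.2,"z":2.3,"wx":0,"wy":0,"wz":0,"grip":5}]'
python3 plan.py .5675 -.325 .047 55
```

```text
time: 9.7
eef_pos: [0.5647, -0.3254, 0.0711]
orientation: [0.887, 0.461, -0.002, -0.002]
ft_force: [-0.7, -0.1, 0.2]
gripper_width: 0.0114
grip_force: 20.0
t 9.7 pos [ 0.5647 -0.3254  0.0711] w 0.0114 F [-0.7 -0.1  0.2] shift [0.067 0.074 0.803] turn [-0.3   0.08 -0.05]
```

```bash

python3 -m crank '[{"x":0.05,"y":0.05,"z":0.5,"wx":0,"wy":0,"wz":0,"grip":5},{"x":0.05,"y":0.05,"z":0.75,"wx":0,"wy":0,"wz":0,"grip":5},{"x":0.05,"y":0.05,"z":0.8,"wx":0,"wy":0,"wz":0,"grip":5},{"x":0.05,"y":0.05,"z":0.8,"wx":0,"wy":0,"wz":0,"grip":5}]'
python3 plan.py .5675 -.325 .047 55
```

```text
time: 10.1
eef_pos: [0.5698, -0.3254, 0.0495]
orientation: [0.887, 0.462, -0.0, -0.0]
ft_force: [0.0, -0.4, -0.4]
gripper_width: 0.0119
grip_force: 20.0
t 10.1 pos [ 0.5698 -0.3254  0.0495] w 0.0119 F [ 0.  -0.4 -0.4] shift [-0.031 -0.07   0.083] turn [-0.01  0.    0.01]
```

```bash

python3 -m crank '[{"x":-0.03,"y":-0.05,"z":0.08,"wx":0,"wy":0,"wz":0,"grip":5},{"x":-0.03,"y":-0.05,"z":0.08,"wx":0,"wy":0,"wz":0,"grip":5},{"x":-0.03,"y":-0.05,"z":0.08,"wx":0,"wy":0,"wz":0,"grip":5}]'
python3 -m crank '[{"x":0,"y":0,"z":0,"wx":0,"wy":0,"wz":0,"grip":18},{"x":0,"y":0,"z":0,"wx":0,"wy":0,"wz":0,"grip":24},{"x":0,"y":0,"z":0,"wx":0,"wy":0,"wz":0,"grip":24}]'
python3 -m crank '[{"x":0,"y":0,"z":-0.5,"wx":0,"wy":0,"wz":0,"grip":24},{"x":0,"y":0,"z":-2,"wx":0,"wy":0,"wz":0,"grip":24},{"x":0,"y":0,"z":-3.5,"wx":0,"wy":0,"wz":0,"grip":24},{"x":0,"y":0,"z":-3.5,"wx":0,"wy":0,"wz":0,"grip":24}]'
python3 plan.py .378 -.2065 .15 55
```

```text
time: 10.4
eef_pos: [0.5681, -0.3255, 0.0474]
orientation: [0.887, 0.462, 0.0, 0.0]
ft_force: [-0.3, -0.6, -0.8]
gripper_width: 0.0115
grip_force: 20.0
time: 10.7
eef_pos: [0.5682, -0.3254, 0.0473]
orientation: [0.887, 0.462, 0.0, 0.0]
ft_force: [0.3, 0.6, -0.4]
gripper_width: 0.0211
grip_force: 0.0
time: 11.1
eef_pos: [0.5721, -0.3273, 0.1601]
orientation: [0.887, 0.462, 0.004, 0.005]
ft_force: [1.1, -0.8, 1.1]
gripper_width: 0.0213
grip_force: 0.0
t 11.1 pos [ 0.5721 -0.3273  0.1601] w 0.0213 F [ 1.1 -0.8  1.1] shift [-0.416 -7.615  0.243] turn [ 0.71 -0.1  -0.02]
```

```bash

python3 -m crank '[{"x":-0.3,"y":-5.8,"z":0,"wx":0,"wy":0,"wz":0,"grip":45},{"x":-0.3,"y":-5.8,"z":0,"wx":0,"wy":0,"wz":0,"grip":45},{"x":-0.3,"y":-5.8,"z":0,"wx":0,"wy":0,"wz":0,"grip":45},{"x":-0.3,"y":-5.8,"z":0,"wx":0,"wy":0,"wz":0,"grip":45},{"x":-0.3,"y":-5.8,"z":0,"wx":0,"wy":0,"wz":0,"grip":45}]'
python3 -c "
from h import *
a=snap('top');b=snap('side');cv2.imwrite('pics/ts6.png',np.vstack([cv2.resize(a,None,fx=.74,fy=.74),cv2.resize(b,None,fx=.74,fy=.74)])[:,:,::-1])
for t in ['gauge_mid','nose_grey_mid']: print(t,[(w('side',d['xyz']),d['confidence']) for d in bot.mark_of('side',t)])
print(bot.get_state()['joints'],pix('top',[.3,.1,.36]),pix('top',[.3,.1,.6]),pix('side',[.3,.1,.36]))"
python3 plan.py .38 -.2065 .14 55
```

```text
time: 11.6
eef_pos: [0.417, -0.2312, 0.1523]
orientation: [0.887, 0.462, -0.001, -0.001]
ft_force: [0.5, -0.7, 0.6]
gripper_width: 0.0393
grip_force: 0.0
gauge_mid [(array([ 0.56445801, -0.32247569,  0.02853836]), 0.64)]
nose_grey_mid [(array([ 0.3818735 , -0.2057605 ,  0.03488051]), 0.65)]
[ 0.60944938  0.42896092 -0.23964948  2.04840131  0.15787197  0.67920979
 -0.3433577 ] (np.float64(-70.52354013443238), np.float64(288.204937765252)) (np.float64(-382.5946039104088), np.float64(295.05146485094417)) (np.float64(468.5438343628322), np.float64(330.1769090874054))
t 11.8 pos [ 0.4217 -0.2337  0.1526] w 0.0395 F [-1.  -0.2 -0.1] shift [-0.057 -1.66   0.417] turn [ 0.11 -0.02 -0.01]
```

View pics/ts6.png

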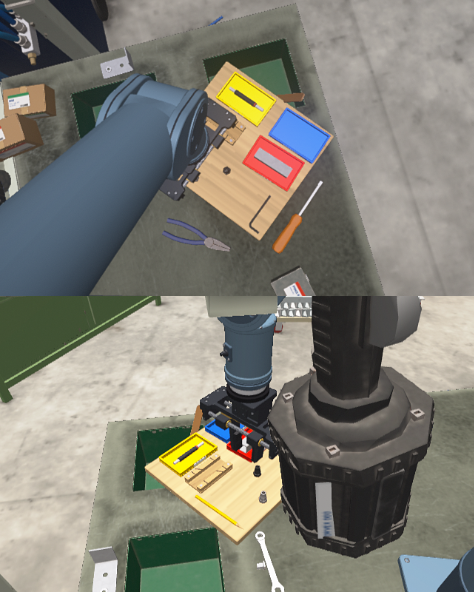

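The gauge lies in the yellow tray. The grey nose is near side pixel (355,270), and the gun in the foreground stays clear of the arm. I go to the grey nose.

```bash

python3 -m crank '[{"x":-0.06,"y":-1.66,"z":0,"wx":0,"wy":0,"wz":0,"grip":45},{"x":-0.06,"y":-1.66,"z":0.5,"wx":0,"wy":0,"wz":0,"grip":45},{"x":-0.06,"y":-1.66,"z":1,"wx":0,"wy":0,"wz":0,"grip":45},{"x":-0.06,"y":-1.66,"z":1,"wx":0,"wy":0,"wz":0,"grip":45},{"x":-0.06,"y":-1.66,"z":1,"wx":0,"wy":0,"wz":0,"grip":45}]'
python3 plan.py .38 -.2065 .043 55
python3 -c "
from h import *
b=snap('side');cv2.imwrite('pics/s7.png',cv2.resize(b[180:320,260:460,::-1],None,fx=3,fy=3))"
```

```text
time: 12.3
eef_pos: [0.3794, -0.2062, 0.1222]
orientation: [0.887, 0.462, 0.0, 0.0]
ft_force: [-0.6, 0.5, -0.3]
gripper_width: 0.0397
grip_force: 0.0
t 12.3 pos [ 0.3794 -0.2062  0.1222] w 0.0397 F [-0.6  0.5 -0.3] shift [2.000e-03 2.200e-02 2.641e+00] turn [ 0.01 -0.01 -0.  ]
```

View pics/s7.png

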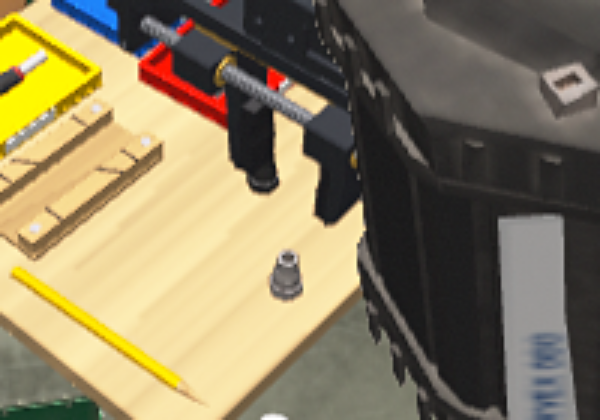

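The fingers are above the grey nose, one on each side of it, and the black nose is clear behind. I descend and grip.

```bash

python3 -m crank '[{"x":0,"y":0.02,"z":1.2,"wx":0,"wy":0,"wz":0,"grip":45},{"x":0,"y":0.02,"z":2,"wx":0,"wy":0,"wz":0,"grip":45},{"x":0,"y":0.02,"z":2.6,"wx":0,"wy":0,"wz":0,"grip":45},{"x":0,"y":0.02,"z":2.6,"wx":0,"wy":0,"wz":0,"grip":45}]'
python3 -m crank '[{"x":0,"y":0,"z":0,"wx":0,"wy":0,"wz":0,"grip":5},{"x":0,"y":0,"z":0,"wx":0,"wy":0,"wz":0,"grip":5},{"x":0,"y":0,"z":0,"wx":0,"wy":0,"wz":0,"grip":5},{"x":0,"y":0,"z":0,"wx":0,"wy":0,"wz":0,"grip":5},{"x":0,"y":0,"z":0,"wx":0,"wy":0,"wz":0,"grip":5}]' 15
python3 -c "
from h import *
b=snap('side');cv2.imwrite('pics/s8.png',cv2.resize(b[180:320,260:460,::-1],None,fx=3,fy=3))"
```

```text
time: 12.75
eef_pos: [0.3787, -0.2059, 0.043]
orientation: [0.887, 0.462, -0.001, -0.001]
ft_force: [0.3, 0.1, 0.4]
gripper_width: 0.0395
grip_force: 0.0
time: 13.25
eef_pos: [0.3797, -0.2066, 0.045]
orientation: [0.887, 0.462, 0.001, 0.001]
ft_force: [-1.6, -0.3, 8.1]
gripper_width: 0.0162
grip_force: 15.0
```

View pics/s8.png

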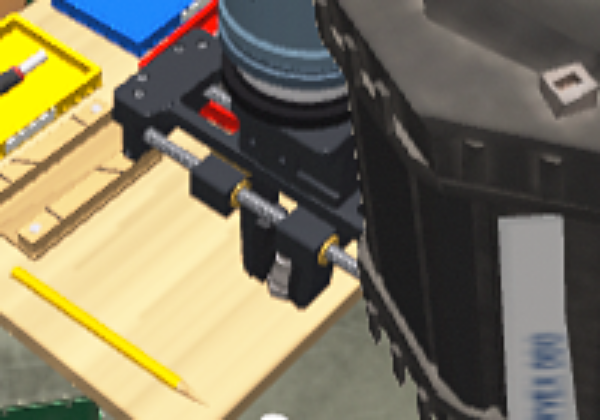

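The grey nose is gripped across its flats (16.2 mm reading). I lift it and carry it to the blue tray.

```bash

python3 -m crank '[{"x":0,"y":0,"z":-0.5,"wx":0,"wy":0,"wz":0,"grip":5},{"x":0,"y":0,"z":-1.5,"wx":0,"wy":0,"wz":0,"grip":5},{"x":0,"y":0,"z":-2.7,"wx":0,"wy":0,"wz":0,"grip":5},{"x":0,"y":0,"z":-3.3,"wx":0,"wy":0,"wz":0,"grip":5},{"x":0,"y":0,"z":-3.3,"wx":0,"wy":0,"wz":0,"grip":5}]' 20
python3 plan.py .4935 -.4284 .14 56
```

```text
time: 13.8
eef_pos: [0.3804, -0.2071, 0.1455]
orientation: [0.887, 0.462, 0.001, 0.002]
ft_force: [0.1, -0.1, -0.6]
gripper_width: 0.0163
grip_force: 20.0
t 13.8 pos [ 0.3804 -0.2071  0.1455] w 0.0163 F [ 0.1 -0.1 -0.6] shift [-3.879  7.32   0.22 ] turn [ 0.3  -0.03 -1.03]
```

```bash

python3 -m crank '[{"x":-3.88,"y":7.32,"z":0,"wx":0,"wy":0,"wz":-1,"grip":5},{"x":-3.88,"y":7.32,"z":0,"wx":0,"wy":0,"wz":-1,"grip":5},{"x":-3.88,"y":7.32,"z":0,"wx":0,"wy":0,"wz":-1,"grip":5},{"x":-3.88,"y":7.32,"z":0,"wx":0,"wy":0,"wz":-1,"grip":5},{"x":-3.88,"y":7.32,"z":0,"wx":0,"wy":0,"wz":-1,"grip":5}]'>/dev/null
python3 -m crank '[{"x":0,"y":0,"z":0,"wx":0,"wy":0,"wz":0,"grip":5},{"x":0,"y":0,"z":0.8,"wx":0,"wy":0,"wz":0,"grip":5},{"x":0,"y":0,"z":1.6,"wx":0,"wy":0,"wz":0,"grip":5},{"x":0,"y":0,"z":2,"wx":0,"wy":0,"wz":0,"grip":5},{"x":0,"y":0,"z":2,"wx":0,"wy":0,"wz":0,"grip":5}]'>/dev/null
python3 plan.py .4935 -.4284 .048 56
python3 -c "
from h import *
b=snap('side');cv2.imwrite('pics/s9.png',cv2.resize(b[80:260,200:440,::-1],None,fx=2.5,fy=2.5))"
```

```text
t 14.8 pos [ 0.4905 -0.4258  0.0805] w 0.0161 F [ 0.1  0.7 -0.7] shift [-0.017  0.135  1.084] turn [-0.29 -0.02  0.03]
```

View pics/s9.png

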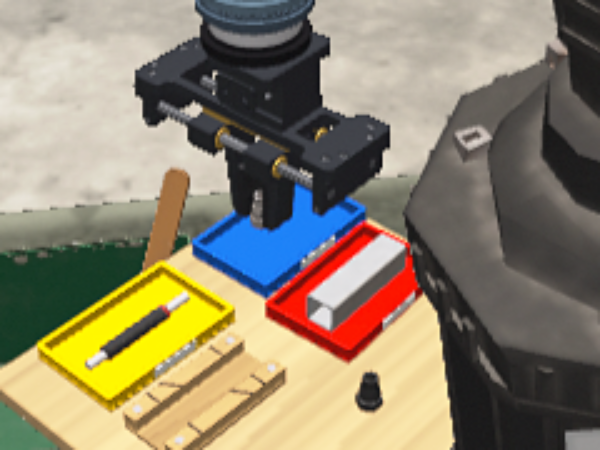

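The grey nose is held upright over the near part of the blue tray, and the gauge lies flat in yellow. I lower the nose.

```bash

python3 -m crank '[{"x":0,"y":0.07,"z":0.5,"wx":0,"wy":0,"wz":0,"grip":5},{"x":0,"y":0.07,"z":0.85,"wx":0,"wy":0,"wz":0,"grip":5},{"x":0,"y":0.07,"z":0.95,"wx":0,"wy":0,"wz":0,"grip":5},{"x":0,"y":0.07,"z":0.95,"wx":0,"wy":0,"wz":0,"grip":5},{"x":0,"y":0.07,"z":0.95,"wx":0,"wy":0,"wz":0,"grip":5}]'
python3 plan.py .4935 -.4284 .048 56
```

```text
time: 15.35
eef_pos: [0.494, -0.4288, 0.0548]
orientation: [0.883, 0.469, 0.0, 0.0]
ft_force: [0.2, -0.1, 0.4]
gripper_width: 0.0158
grip_force: 20.0
t 15.35 pos [ 0.494  -0.4288  0.0548] w 0.0158 F [ 0.2 -0.1  0.4] shift [ 0.001 -0.023  0.228] turn [ 0.02  0.   -0.  ]
```

```bash

python3 -m crank '[{"x":0,"y":-0.02,"z":0.12,"wx":0,"wy":0,"wz":0,"grip":5},{"x":0,"y":-0.02,"z":0.19,"wx":0,"wy":0,"wz":0,"grip":5},{"x":0,"y":-0.02,"z":0.22,"wx":0,"wy":0,"wz":0,"grip":5},{"x":0,"y":-0.02,"z":0.22,"wx":0,"wy":0,"wz":0,"grip":5}]'
python3 plan.py .4935 -.4284 .048 56
```

```text
time: 15.75
eef_pos: [0.4933, -0.4283, 0.0482]
orientation: [0.883, 0.469, -0.0, -0.0]
ft_force: [-0.6, 0.7, 1.8]
gripper_width: 0.0157
grip_force: 20.0
t 15.75 pos [ 0.4933 -0.4283  0.0482] w 0.0157 F [-0.6  0.7  1.8] shift [0.001 0.008 0.006] turn [-0.02  0.   -0.  ]
```

```bash

python3 -m crank '[{"x":0,"y":0,"z":0,"wx":0,"wy":0,"wz":0,"grip":20},{"x":0,"y":0,"z":0,"wx":0,"wy":0,"wz":0,"grip":24},{"x":0,"y":0,"z":0,"wx":0,"wy":0,"wz":0,"grip":28},{"x":0,"y":0,"z":0,"wx":0,"wy":0,"wz":0,"grip":28}]'
python3 -m crank '[{"x":0,"y":0,"z":-0.4,"wx":0,"wy":0,"wz":0,"grip":28},{"x":0,"y":0,"z":-1,"wx":0,"wy":0,"wz":0,"grip":28},{"x":0,"y":0,"z":-2.4,"wx":0,"wy":0,"wz":0,"grip":28},{"x":0,"y":0,"z":-3.3,"wx":0,"wy":0,"wz":0,"grip":28},{"x":0,"y":0,"z":-3.3,"wx":0,"wy":0,"wz":0,"grip":28}]'>/dev/null
cat > c.py <<'E'
from h import *
for c in ['top','side']:
    b=snap(c)
    for t in ['nose_grey_mid','nose_black_mid','tray_blue']: print(c,t,[(np.round(w(c,d['xyz']),4),round(d['confidence'],2)) for d in bot.mark_of(c,t)])
E
python3 c.py
python3 plan.py .396 -.2815 .14 55
```

```text
time: 16.15
eef_pos: [0.4934, -0.4283, 0.0479]
orientation: [0.883, 0.469, 0.0, 0.0]
ft_force: [-0.5, -0.1, -0.7]
gripper_width: 0.0249
grip_force: 0.0
top nose_grey_mid []
top nose_black_mid [(array([ 0.5095, -0.2669,  0.0153]), 0.51)]
top tray_blue [(array([ 0.5693, -0.3252,  0.0146]), 0.39)]
side nose_grey_mid [(array([ 0.497 , -0.4236,  0.0357]), 0.6)]
side nose_black_mid [(array([ 0.3966, -0.2783,  0.0315]), 0.46)]
side tray_blue [(array([ 0.4818, -0.4498,  0.0172]), 0.95), (array([ 0.4137, -0.3892,  0.0342]), 0.52)]
t 17.05 pos [ 0.4929 -0.428   0.146 ] w 0.0246 F [0.4 0.6 0.1] shift [ 2.242 -5.407  0.211] turn [-0.1  -0.01  1.  ]
```

```bash

python3 -m crank '[{"x":2.26,"y":-5.4,"z":0,"wx":0,"wy":0,"wz":1,"grip":45},{"x":2.26,"y":-5.4,"z":0,"wx":0,"wy":0,"wz":1,"grip":45},{"x":2.26,"y":-5.4,"z":0,"wx":0,"wy":0,"wz":1,"grip":45},{"x":2.26,"y":-5.4,"z":0,"wx":0,"wy":0,"wz":1,"grip":45},{"x":2.26,"y":-5.4,"z":0,"wx":0,"wy":0,"wz":1,"grip":45}]'>/dev/null
python3 -m crank '[{"x":0,"y":0,"z":0,"wx":0,"wy":0,"wz":0,"grip":45},{"x":0,"y":0,"z":0.8,"wx":0,"wy":0,"wz":0,"grip":45},{"x":0,"y":0,"z":0.8,"wx":0,"wy":0,"wz":0,"grip":45}]'>/dev/null
python3 plan.py .3955 -.2805 .043 55
python3 -c "
from h import *
b=snap('side');cv2.imwrite('pics/s10.png',cv2.resize(b[80:280,230:430,::-1],None,fx=2.8,fy=2.8))"
```

```text
t 17.85 pos [ 0.3965 -0.282   0.1212] w 0.0396 F [-0.5  0.4 -1. ] shift [ 0.021 -0.049  2.608] turn [-0.16  0.01 -0.05]
```

View pics/s10.png

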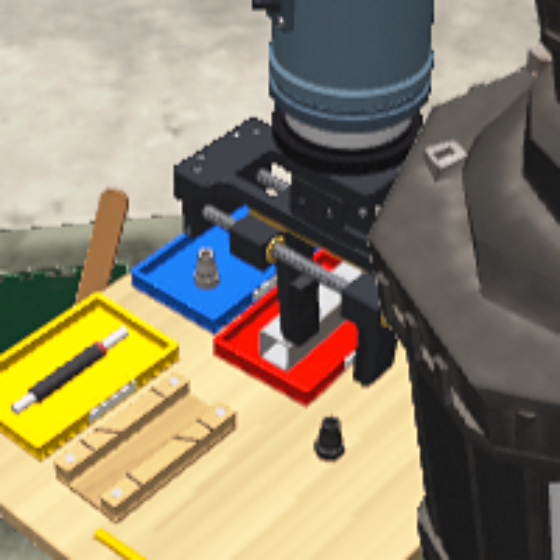

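The grey nose stands in the blue tray at crop (206,268). The fingers straddle the black nose, so I descend.

```bash

python3 -m crank '[{"x":0.05,"y":-0.03,"z":1.2,"wx":0,"wy":0,"wz":0,"grip":45},{"x":0.05,"y":-0.03,"z":2,"wx":0,"wy":0,"wz":0,"grip":45},{"x":0.05,"y":-0.03,"z":2.57,"wx":0,"wy":0,"wz":0,"grip":45},{"x":0.05,"y":-0.03,"z":2.57,"wx":0,"wy":0,"wz":0,"grip":45}]'
python3 -m crank '[{"x":0,"y":0,"z":0,"wx":0,"wy":0,"wz":0,"grip":5},{"x":0,"y":0,"z":0,"wx":0,"wy":0,"wz":0,"grip":5},{"x":0,"y":0,"z":0,"wx":0,"wy":0,"wz":0,"grip":5},{"x":0,"y":0,"z":0,"wx":0,"wy":0,"wz":0,"grip":5},{"x":0,"y":0,"z":0,"wx":0,"wy":0,"wz":0,"grip":5}]' 15
python3 -m crank '[{"x":0,"y":0,"z":0,"wx":0,"wy":0,"wz":0,"grip":5},{"x":0,"y":0,"z":0,"wx":0,"wy":0,"wz":0,"grip":5}]' 20
```

```text
time: 18.3
eef_pos: [0.3966, -0.2798, 0.0447]
orientation: [0.887, 0.462, -0.001, -0.001]
ft_force: [-0.3, -0.1, 0.1]
gripper_width: 0.0398
grip_force: 0.0
time: 18.8
eef_pos: [0.3978, -0.2803, 0.0468]
orientation: [0.887, 0.462, 0.0, 0.001]
ft_force: [0.4, -0.3, 7.6]
gripper_width: 0.0158
grip_force: 15.0
time: 19.0
eef_pos: [0.3978, -0.2803, 0.0468]
orientation: [0.887, 0.462, 0.0, 0.001]
ft_force: [-1.9, 0.0, 7.6]
gripper_width: 0.0152
grip_force: 20.0
```

```bash

python3 -m crank '[{"x":0,"y":0,"z":-0.5,"wx":0,"wy":0,"wz":0,"grip":5},{"x":0,"y":0,"z":-1.5,"wx":0,"wy":0,"wz":0,"grip":5},{"x":0,"y":0,"z":-2.7,"wx":0,"wy":0,"wz":0,"grip":5},{"x":0,"y":0,"z":-3.3,"wx":0,"wy":0,"wz":0,"grip":5},{"x":0,"y":0,"z":-3.3,"wx":0,"wy":0,"wz":0,"grip":5}]' 20
python3 plan.py .4655 -.4696 .14 56
```

```text
time: 19.5
eef_pos: [0.3985, -0.2808, 0.1475]
orientation: [0.887, 0.462, 0.001, 0.002]
ft_force: [1.2, -0.5, -0.8]
gripper_width: 0.0152
grip_force: 20.0
t 19.5 pos [ 0.3985 -0.2808  0.1475] w 0.0152 F [ 1.2 -0.5 -0.8] shift [-3.873  5.44   0.276] turn [ 0.29  0.   -1.02]
```

```bash

python3 -m crank '[{"x":-3.87,"y":5.44,"z":0,"wx":0,"wy":0,"wz":-1,"grip":5},{"x":-3.87,"y":5.44,"z":0,"wx":0,"wy":0,"wz":-1,"grip":5},{"x":-3.87,"y":5.44,"z":0,"wx":0,"wy":0,"wz":-1,"grip":5},{"x":-3.87,"y":5.44,"z":0,"wx":0,"wy":0,"wz":-1,"grip":5},{"x":-3.87,"y":5.44,"z":0,"wx":0,"wy":0,"wz":-1,"grip":5}]'>/dev/null
python3 -m crank '[{"x":0,"y":0,"z":0,"wx":0,"wy":0,"wz":0,"grip":5},{"x":0,"y":0,"z":0.8,"wx":0,"wy":0,"wz":0,"grip":5},{"x":0,"y":0,"z":1.6,"wx":0,"wy":0,"wz":0,"grip":5},{"x":0,"y":0,"z":2,"wx":0,"wy":0,"wz":0,"grip":5},{"x":0,"y":0,"z":2,"wx":0,"wy":0,"wz":0,"grip":5}]'>/dev/null
python3 plan.py .4655 -.4696 .0498 56
python3 -c "
from h import *
b=snap('side');cv2.imwrite('pics/s11.png',cv2.resize(b[80:260,200:440,::-1],None,fx=2.5,fy=2.5))"
```

```text
t 20.5 pos [ 0.463  -0.466   0.0828] w 0.0151 F [-1.2 -0.1 -0.1] shift [-0.055  0.142  1.099] turn [-0.28 -0.06  0.09]
```

View pics/s11.png

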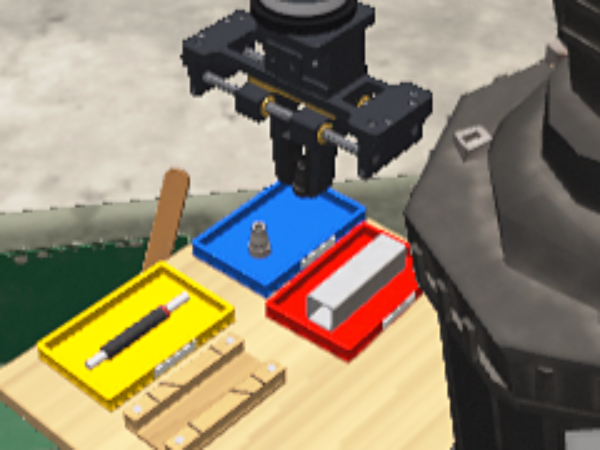

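The black nose is held upright behind the standing grey one, with room to spare. I lower it.

```bash

python3 -m crank '[{"x":0,"y":0.07,"z":0.5,"wx":0,"wy":0,"wz":0,"grip":5},{"x":0,"y":0.07,"z":0.85,"wx":0,"wy":0,"wz":0,"grip":5},{"x":0,"y":0.07,"z":0.95,"wx":0,"wy":0,"wz":0,"grip":5},{"x":0,"y":0.07,"z":0.95,"wx":0,"wy":0,"wz":0,"grip":5},{"x":0,"y":0.07,"z":0.95,"wx":0,"wy":0,"wz":0,"grip":5}]' >/dev/null
python3 plan.py .4655 -.4696 .0498 56
```

```text
t 21.05 pos [ 0.4661 -0.4698  0.0566] w 0.015 F [ 0.7 -0.2 -0.9] shift [-0.004 -0.02   0.227] turn [ 0.02  0.   -0.  ]
```

```bash

python3 -m crank '[{"x":0,"y":-0.02,"z":0.12,"wx":0,"wy":0,"wz":0,"grip":5},{"x":0,"y":-0.02,"z":0.19,"wx":0,"wy":0,"wz":0,"grip":5},{"x":0,"y":-0.02,"z":0.22,"wx":0,"wy":0,"wz":0,"grip":5},{"x":0,"y":-0.02,"z":0.22,"wx":0,"wy":0,"wz":0,"grip":5}]'
```

```text
time: 21.45
eef_pos: [0.4653, -0.4693, 0.05]
orientation: [0.883, 0.469, -0.0, -0.0]
ft_force: [-0.7, 1.2, 2.2]
gripper_width: 0.0153
grip_force: 20.0
```

Light contact, 2 N. I release, rise and retreat.

```bash

python3 -m crank '[{"x":0,"y":0,"z":0,"wx":0,"wy":0,"wz":0,"grip":20},{"x":0,"y":0,"z":0,"wx":0,"wy":0,"wz":0,"grip":24},{"x":0,"y":0,"z":0,"wx":0,"wy":0,"wz":0,"grip":28},{"x":0,"y":0,"z":0,"wx":0,"wy":0,"wz":0,"grip":28}]'
python3 -m crank '[{"x":0,"y":0,"z":-0.4,"wx":0,"wy":0,"wz":0,"grip":28},{"x":0,"y":0,"z":-1,"wx":0,"wy":0,"wz":0,"grip":28},{"x":0,"y":0,"z":-2.4,"wx":0,"wy":0,"wz":0,"grip":28},{"x":0,"y":0,"z":-3.9,"wx":0,"wy":0,"wz":0,"grip":28},{"x":0,"y":0,"z":-4.5,"wx":0,"wy":0,"wz":0,"grip":28}]'>/dev/null
python3 -m crank '[{"x":-6,"y":-1.5,"z":-1,"wx":0,"wy":0,"wz":0,"grip":28},{"x":-6,"y":-1.5,"z":-1,"wx":0,"wy":0,"wz":0,"grip":28},{"x":-6,"y":-1.5,"z":-1,"wx":0,"wy":0,"wz":0,"grip":28},{"x":-6,"y":-1.5,"z":-1,"wx":0,"wy":0,"wz":0,"grip":28},{"x":-6,"y":-1.5,"z":-1,"wx":0,"wy":0,"wz":0,"grip":28}]'
python3 -c "
from h import *
a=snap('top')[60:300,220:450];b=snap('side')[80:280,200:430];cv2.imwrite('pics/f12.png',np.vstack([cv2.resize(a,None,fx=1.36,fy=1.36),cv2.resize(b,None,fx=1.36,fy=1.36)])[:,:,::-1])"
```

```text
time: 21.85
eef_pos: [0.4655, -0.4693, 0.0498]
orientation: [0.883, 0.47, 0.0, 0.0]
ft_force: [-0.4, 0.4, -0.7]
gripper_width: 0.0243
grip_force: 0.0
time: 22.85
eef_pos: [0.3204, -0.5994, 0.2178]
orientation: [0.885, 0.465, -0.002, 0.002]
ft_force: [-0.1, 0.1, 0.2]
gripper_width: 0.0248
grip_force: 0.0
```

View pics/f12.png

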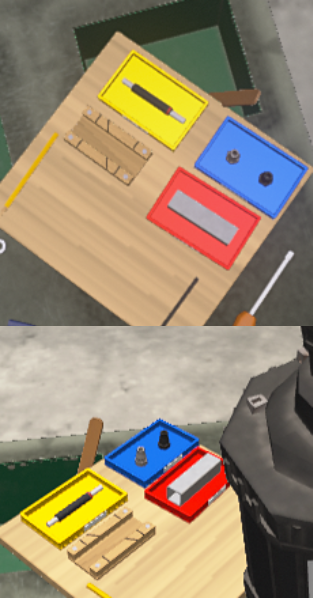

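The picture shows the offcut flat in red (top crop (203,217)) and the gauge flat in yellow (150,97). Both noses stand in blue, at (233,157) and (266,179), and the arm is clear.

```bash
python3 -m crank '[{"x":0,"y":0,"z":0,"wx":0,"wy":0,"wz":0,"grip":28},{"x":0,"y":0,"z":0,"wx":0,"wy":0,"wz":0,"grip":28}]'>/dev/null; python3 -c "
from workcell import bot
print(bot.sign_off())"
```

```text
the job is handed in; nothing more can be done
None
```

The board is cleared and the job handed in at about 23 s: the offcut lies flat in the red tray, the gauge lies flat in the yellow tray, both nose pieces stand upright in the blue tray, and the arm is clear of everything.

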